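Swing the camera over the red-rimmed dish and take its picture

ROBOT

A 6-joint arm with a two-finger parallel gripper is mounted at the origin on the work surface. World frame = base frame: x ahead of the robot, y to its left, z up, the work surface at z = 0. Lengths are in mm, angles in rad, forces in N, time in s.
With the tool pointing down it reaches from about 275 to 750 mm from the base axis. Payload 10.2 kg.
Tool frame: the origin (TCP) lies at the centre of the arm's flange, where the gripper is bolted on; the fingertips stand ctrl.tip_reach ahead of it and the grasp point (between the pads) lies 155 mm ahead of it (ctrl.tip_reach is the distance from the TCP to the fingertips, in mm); z points along the fingers, y is the direction in which the jaws open and shut (so a half turn about z gives the same grasp; the last joint's range is limited). The gripper opens to 85 mm and grips with 20 to 120 N. Pads are 22 mm wide; open, the fingers measure 114 mm over their backs; the gripper's body (76 mm by 85 mm) begins 54 mm behind the grasp point. The pads swing forward as they close: fully open they stand 13 mm farther back than shut.
Start: joints at [-1.518, 0.313, 1.498, -0, 1.331, -0.223], TCP at [142.953, -505.17, 404.694] pointing down, gripper open.
Joint ranges: [-2.94, 2.94], [-0.97, 2.17], [0.19, 2.56], [-1.23, 4.37], [0.02, 3.11], [-2.88, 2.88]. Speed limits (rad/s): [2.39, 2.39, 3.01, 3.14, 3.14, 3.14].

INTERFACE

Orientations are given as a unit quaternion [w, x, y, z].
In Python, from rig import ctrl, viewer gives the robot as it stands.
- The arm moves only by the tool drive_tool, never from a script. Its argument "rows" is a list that holds one entry, the list of rows, each a list of 6 numbers: the shift along the world's x, y, z normalised to -1 to 1, where 1 is 0.1 m, then the turn, a rotation vector about the world's x, y, z normalised to -1 to 1, where 1 is 90 degrees. A call has 1 to 10 rows; each row is the pose to reach, as a shift and turn from the pose measured when the call began; what a row does not reach only later rows make up. A row lasts 1/8 s, in which the tool goes at most 62.5 mm and 10.7 degrees, less where a joint would pass 70% of its speed; a pose out of reach is approached as far as the arm can. A call with a number of a shift or a turn outside -1 to 1 is refused whole. A call with a gripper value outside its range is refused whole. "fingers" is the opening, from -1 (shut) to 1 (fully open), set as the call begins (left out, the last holds). The fingers move at their own pace and stop on an object; "force" is the grip in N (left out, the last holds). Time passes only in rows, so rows that repeat a pose let the fingers close. It gives the time, the measured TCP pose, the force and the opening at its end, in the units of the state.
- ctrl.sense(): the state, without advancing time (a new reading comes with each control period).
- viewer.capture(name): name is "side" or "top"; returns the picture (400x640x3 uint8, red, green, blue); there is no depth.
- viewer.calibration(name): a dict with "mtx" (3x3 intrinsics, pixels), "dist_coeffs" ([k1, k2, p1, p2, k3] as OpenCV has them; the pictures are not rectified), "extrinsics" (4x4, takes a point from camera to world coordinates). Camera axes: x right, y up, looking along -z (the intrinsics and any distortion apply to the point x, -y, -z); pixel columns grow to the right and rows downward; lengths in mm; the calibration is good to about 2 mm. A picture is of the moment at which its call begins. calibration takes no time and is no camera call.
- ctrl.finish_job(): hands the job in, once; it reports no verdict.
The state is a dict: "time_s": time; "joints": joint angles; "dq": joint speeds; "tau": joint torques, N m; "eef_pos": TCP position; "ee_rot": TCP orientation; "force": force on the tool from outside, world axes, zero at the start; "wrist_torque": the same for the moment, N m; "grip_width": opening from 0.0 (shut) to 1.0 (fully open).
Only numpy, scipy, OpenCV 4.12 (cv2) and the standard library are available. Lean on these libraries where they do the work, as an engineer would, in place of code of your own. Each camera call takes 0.05 s, during which the arm holds its last target.

TASK

Push the camera arm of the imaging stand round with a fingertip until the camera head is centred over the dish with the red rim, then press the white button on the blue shutter box to take the picture and let it come back up. Only push the arm, do not pinch it between the fingers; leave the dishes and everything else on the bench where they are, and do not press the button before the camera is in place.

Things in the scene. Friction and masses are not known exactly. Their poses are not given: they have to be found in the camera images.
- stand: dish-imaging stand, fixed to the bench: an aluminium base plate 270 x 400 mm, 8 mm thick, on which four dishes lie in an arc of radius 190 mm (within 5 mm) about an upright post 28 mm thick. Origin under the post's axis, at bench height; the plate reaches 235 mm towards its -x, 35 mm towards its +x and 200 mm to either side. Nothing on it is higher than 167 mm above the bench.
- cam_pivot (a point): point on the upright axis (the post) about which the camera arm swings, 143 mm above the bench, at mid-height of the arm's flanks
- cam_lens (a point): point on the vertical axis of the camera head, 190 mm out from cam_pivot and 143 mm above the bench (mid-height of the arm). The head is a white upright cylinder 48 mm across, from 97 to 167 mm above the bench, with a blue dot on top and the lens underneath, well clear of the dishes.
- cam_arm (a joint): swing of the camera arm about the upright post, rad: 0 = arm along the stand's -x, growing counter-clockwise seen from above, stops at -1.3 and +1.3. The arm is a straight level bar from the post to the head, 30 mm wide and 30 mm high (128 to 158 mm above the bench); both flanks are faced with black strips; it can be pushed on either flank 40 to 150 mm from the axis. A stiff friction hinge (about 0.22 N m, so 2 N at 110 mm): it turns as far as it is pushed and stays there.
- dish_red: sealed sample dish with a red rim: a flat disc 60 mm across and 16 mm high, white centre, loose on the stand's base plate; origin at the centre of its underside. The one to be photographed.
- dish_blue: sealed sample dish with a blue rim: a flat disc 60 mm across and 16 mm high, white centre, loose on the stand's base plate; origin at the centre of its underside.
- dish_yellow: sealed sample dish with a yellow rim: a flat disc 60 mm across and 16 mm high, white centre, loose on the stand's base plate; origin at the centre of its underside.
- dish_green: sealed sample dish with a green rim: a flat disc 60 mm across and 16 mm high, white centre, loose on the stand's base plate; origin at the centre of its underside.
- shutter_box: blue remote-shutter box fixed to the bench, 80 x 80 mm and 30 mm high, with a round white push button in a black housing in the middle of its top; origin at the centre of its underside. It stands to the left or to the right of the stand.
- shutter_top (a point): centre of the top face of the white shutter button (32 mm across); it goes down with the button and is 46 mm above the bench when the button is up
- shutter (a joint): travel of the shutter button: 0 = up, 0.006 m = fully down; springs back when let go; 4 N presses it fully; pressed past 0.004 it takes the picture
- bottle_a: white reagent bottle with a red cap, 72 mm across, 110 mm high, loose, beyond the shutter box or timer; origin at the centre of its underside
- bottle_b: clear jar with a blue cap, 64 mm across, 100 mm high, loose, beyond the shutter box or timer; origin at the centre of its underside
- vial: amber vial, 32 mm across, 58 mm high, standing loose on the base plate near the post, below the arm's height; origin at the centre of its underside
- marker: black marker pen with a blue end, 120 x 12 x 12 mm, lying loose on the base plate between the two middle dishes, pointing at the post; origin at the middle of its underside
Mind the look-alikes: they are no part of the job. What is shaped like the shutter_box but pink, purple or turquoise is not meant.

How it is judged (in metres and radians):
On the way, in this order (a step that is already met when the one before it is completed fails the run):
1. the camera head is over the red-rimmed dish, at rest, before the shutter is pressed (horizontal distance between cam_lens and dish_red below 0.014 m and velocity of joint cam_arm between -0.05 and 0.05 rad/s and value of joint shutter below 0.002 m), for 0.2 s.
2. the shutter button is pressed down with the camera over the red-rimmed dish (horizontal distance between cam_lens and dish_red below 0.014 m and value of joint shutter above 0.004 m), for 0.05 s.
At the end, for the whole second after the job is handed in: The camera head's axis is within 14 mm (horizontally) of the centre of the red-rimmed dish and the arm is at rest; the shutter was pressed past 4 mm of its 6 mm after the camera was in place, and is up again (under 1.5 mm); every dish lies within 10 mm of where it was (horizontal distance between cam_lens and dish_red below 0.014 m and value of joint shutter below 0.0015 m and velocity of joint cam_arm between -0.03 and 0.03 rad/s and distance of each of dish_blue, dish_red, dish_yellow, dish_green from where it was at the start of the episode below 0.01 m); the robot touches nothing.
It fails at once if a dish is lifted, carried or shifted by more than 10 mm (distance of any of dish_blue, dish_red, dish_yellow, dish_green from where it was at the start of the episode above 0.01 m).
It fails at once if a bottle, the vial or the marker is lifted or shifted by more than 20 mm (distance of any of bottle_a, bottle_b, vial, marker from where it was at the start of the episode above 0.02 m).
It fails at once if the camera arm is pinched between the fingers instead of pushed (contact force between the fingers and cam_arm_c4 above 0.5 N and contact force between the fingers and cam_arm_c5 above 0.5 N).
It fails at once if the camera arm is pushed with the robot's arm or the gripper's body instead of a finger (contact force between the arm and cam_arm_c0 above 2 N or contact force between the arm and cam_arm_c1 above 2 N or contact force between the arm and cam_arm_c2 above 2 N or contact force between the arm and cam_arm_c3 above 2 N or contact force between the arm and cam_arm_c4 above 2 N or contact force between the arm and cam_arm_c5 above 2 N).
It fails at once if the shutter is pressed while the camera is not over the red-rimmed dish (value of joint shutter above 0.004 m and horizontal distance between cam_lens and dish_red above 0.014 m).
It also fails if it takes over 58 s, if anything falls off the work surface, if the arm or the gripper's body presses on something with over 40 N, if the wrist force passes 120 N, or if a joint passes its speed limit or range.

## Working session

There is one attempt and no reset: what is moved stays moved. The work goes in short steps, Python scripts to look and compute and a tool call to move; the robot and the scene stay as the last step left them, time stands still between calls to the robot, and variables do not carry over. Pictures are saved under pics/ and viewed, and the job is handed in when it is done.

Besides the shell and the picture viewer there is one more tool, called after "Emit:" by a JSON object that holds its "name" and its "arguments", one argument or row to a line. drive_tool: Moves the arm, as the interface text tells. Scaled input: -1 to 1 covers 0.1 m each way for a shift and 90 degrees each way for a turn. Its arguments: {"type":"object","properties":{"rows":{"type":"array","items":{"type":"array","items":{"type":"array","items":{"type":"number"}}}},"fingers":{"type":"number"},"force":{"type":"number"}},"required":["rows"]}

```bash
ls; mkdir -p pics; python3 - <<'E'
from rig import ctrl, viewer
import cv2
print(ctrl.sense(), ctrl.tip_reach)
for n in("top","side"):
    im=viewer.capture(n); cv2.imwrite(f"pics/{n}0.png",im[:,:,::-1]); c=viewer.calibration(n); print(n,c)
E
```

```text
pics
{'time_s': 0.0, 'joints': array([-1.51840257e+00,  3.13413242e-01,  1.49843990e+00,  1.34594983e-05,
        1.33097796e+00, -2.23418860e-01]), 'dq': array([ 0.00078721, -0.00270899, -0.00137847,  0.00013487,  0.00072829,
        0.00012077]), 'tau': array([-5.91250828e-04, -4.12270367e+01, -2.59749180e+01, -2.12409213e-04,
        4.04027553e-03,  2.14050840e-05]), 'eef_pos': array([ 142.9501513 , -505.11790438,  404.15268588]), 'ee_rot': array([-6.16401018e-04,  9.90506016e-01,  1.37467991e-01,  5.93990101e-05]), 'force': array([ 0.5903775 , -0.13286349,  0.27628243]), 'wrist_torque': array([-0.00589754,  0.03505222,  0.05194783]), 'grip_width': 0.9961956761924803} 173.4
top {'mtx': array([[410.30107736,   0.        , 311.53352796],
       [  0.        , 410.30107736, 198.81626387],
       [  0.        ,   0.        ,   1.        ]]), 'dist_coeffs': array([-0.06670444,  0.        ,  0.        ,  0.        ,  0.        ]), 'extrinsics': array([[-9.14346998e-03,  9.88869883e-01, -1.48501685e-01,
         2.84263937e+02],
       [-9.99915606e-01, -1.04123610e-02, -7.76941938e-03,
        -7.26766291e+01],
       [-9.22919800e-03,  1.48418113e-01,  9.88881634e-01,
         1.38603355e+03],
       [ 0.00000000e+00,  0.00000000e+00,  0.00000000e+00,
         1.00000000e+00]])}
side {'mtx': array([[442.52569362,   0.        , 324.93019779],
       [  0.        , 442.52569362, 200.12188786],
       [  0.        ,   0.        ,   1.        ]]), 'dist_coeffs': array([-0.06764484,  0.        ,  0.        ,  0.        ,  0.        ]), 'extrinsics': array([[ 9.81401324e-01,  1.38302752e-01, -1.33130727e-01,
         3.21777948e+02],
       [-1.91042593e-01,  6.35656786e-01, -7.47959343e-01,
        -9.48113007e+02],
       [-1.88193855e-02,  7.59481929e-01,  6.50256127e-01,
         8.92515960e+02],
       [ 0.00000000e+00,  0.00000000e+00,  0.00000000e+00,
         1.00000000e+00]])}
```

View pics/top0.png

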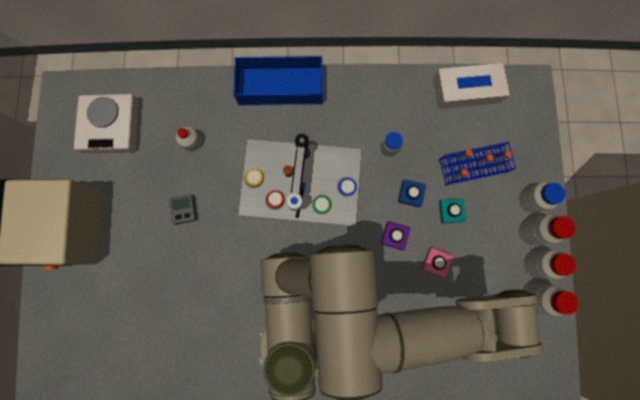

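View pics/side0.png

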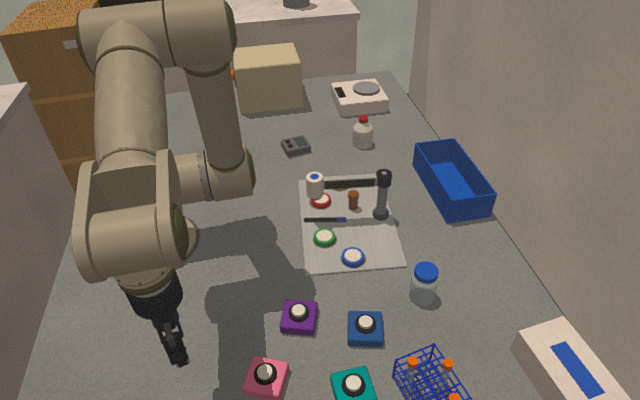

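The top view shows the post at about (302,140), the camera head with its blue dot at (294,201) and the red dish at (275,199). Possible mistakes for the shutter box are purple (396,235), turquoise (454,210) and pink (438,262). The real box is the dark blue one at (412,193). For the dish, the alternatives are yellow (254,177), green (321,204) and blue (347,186). The red bottle caps are at the far right and at (183,133).

```bash
cat > h.py <<'E'
import numpy as np, cv2
from rig import ctrl, viewer
def ray(n,uv):
    c=viewer.calibration(n); p=cv2.undistortPoints(np.array([[uv]],float),c['mtx'],c['dist_coeffs'])[0,0]
    E=c['extrinsics']; d=E[:3,:3]@np.array([p[0],-p[1],-1]); return E[:3,3],d
def plane(n,uv,z):
    o,d=ray(n,uv); return (o+d*(z-o[2])/d[2]).round(1)
def tri(uvt,uvs):
    o1,d1=ray('top',uvt);o2,d2=ray('side',uvs)
    A=np.stack([d1,-d2],1); s=np.linalg.lstsq(A,o2-o1,rcond=None)[0]
    a,b=o1+d1*s[0],o2+d2*s[1]; return ((a+b)/2).round(1),np.linalg.norm(a-b).round(1)
def proj(n,P):
    c=viewer.calibration(n);E=c['extrinsics'];q=E[:3,:3].T@(np.array(P,float)-E[:3,3])
    return cv2.projectPoints(np.array([[q[0],-q[1],-q[2]]]),np.zeros(3),np.zeros(3),c['mtx'],c['dist_coeffs'])[0][0,0]
def blobs(im,kind,roi,smin=90,vmin=50,amin=8):
    hsv=cv2.cvtColor(im,cv2.COLOR_RGB2HSV);H,S,V=[hsv[...,i].astype(int) for i in range(3)]
    m={'red':((H<8)|(H>170))&(S>smin)&(V>vmin),'blue':(H>100)&(H<125)&(S>smin)&(V>vmin),
     'yellow':(H>18)&(H<35)&(S>smin)&(V>vmin),'green':(H>45)&(H<85)&(S>smin)&(V>vmin),
     'white':(S<60)&(V>165),'black':(V<45)}[kind].astype(np.uint8)
    x0,y0,x1,y1=roi; k=np.zeros_like(m);k[y0:y1,x0:x1]=m[y0:y1,x0:x1]
    out=[]
    for c in cv2.findContours(k,cv2.RETR_EXTERNAL,cv2.CHAIN_APPROX_NONE)[0]:
        x,y,w,h=cv2.boundingRect(c)
        if w*h>=amin:
            el=cv2.fitEllipse(c)if len(c)>=5 else None
            out.append((x,y,w,h,None if el is None else np.round(el[0]+el[1],1)))
    return out
E
python3 - <<'E'
from h import *
t=cv2.imread('pics/top0.png')[:,:,::-1].copy();s=cv2.imread('pics/side0.png')[:,:,::-1].copy()
R=(235,125,365,228)
for k in('red','blue','yellow','green','black'):print('top',k,blobs(t,k,R))
print('top box',blobs(t,'blue',(395,175,430,212)),blobs(t,'white',(400,180,426,205)))
R=(295,165,410,275)
for k in('red','blue','yellow','green','black'):print('side',k,blobs(s,k,R))
print('side box',blobs(s,'blue',(340,300,390,350)),blobs(s,'white',(345,305,388,340)))
for n,i,(x0,y0,x1,y1),f in(('ct',t,(235,120,435,240),4),('cs',s,(280,155,420,350),3)):
    cv2.imwrite(f'pics/{n}.png',cv2.resize(i[y0:y1,x0:x1,::-1],None,fx=f,fy=f,interpolation=cv2.INTER_CUBIC))
E
```

```text
top red [(266, 190, 19, 18, array([274.9, 198.6,  17.4,  17.8]))]
top blue [(291, 197, 7, 7, array([293.9, 200.2,   6. ,   6.4])), (302, 182, 3, 8, array([303. , 185.5,   2.2,   9.1])), (339, 178, 18, 18, array([347.2, 186.4,  17. ,  17.2]))]
top yellow [(245, 168, 19, 19, array([253.7, 176.8,  17.3,  18. ]))]
top green [(313, 196, 18, 17, array([321.6, 204. ,  16.6,  17.1]))]
top black [(296, 211, 3, 6, array([297.1, 213.8,   2. ,   5.8])), (300, 188, 4, 9, array([301.5, 191.6,   3.2,   7.4])), (302, 163, 2, 9, array([3.030e+02, 1.564e+02, 1.000e-01, 2.500e+00])), (295, 134, 15, 28, array([302.4, 145.4,  12. ,  25.9]))]
top box [(399, 180, 27, 27, array([411.8, 192.8,  26.1,  26.8]))] [(410, 188, 8, 8, array([413.4, 191.5,   6.5,   7. ]))]
side red [(311, 193, 20, 16, array([321. , 200.1,  15. ,  17.6]))]
side blue [(342, 247, 22, 20, array([352.4, 256.7,  19.1,  21.8])), (337, 218, 9, 4, array([341.2, 219.3,   3.3,   9.4])), (311, 174, 7, 5, array([313.9, 175.9,   4.3,   6.6]))]
side yellow [(336, 188, 10, 3, array([340.2, 188.7,   2.2,   8.5]))]
side green [(314, 228, 21, 19, array([324. , 236.9,  17.9,  20.5]))]
side black [(338, 185, 3, 3, array([339. , 186.5,   2.1,   3. ])), (348, 183, 3, 3, array([348. , 185. ,   3.5,   3.5])), (384, 182, 6, 5, array([384.1, 183.9,   4.1,   8.4])), (378, 182, 6, 4, array([380.8, 182.4,   4.1,   5.7])), (341, 182, 4, 3, array([342.5, 183. ,   2. ,   3.5])), (355, 181, 9, 5, array([358.6, 183.3,   4.1,   9.5])), (366, 180, 8, 6, array([369.7, 182.2,   4.6,  11.3])), (379, 179, 6, 3, array([381.6, 179.6,   3. ,   4.6])), (387, 177, 4, 6, array([388.8, 179.5,   3. ,   4.8]))]
side box [(348, 311, 35, 36, array([364.9, 328.6,  38.5,  40.6]))] [(359, 315, 13, 12, array([365.1, 320.9,  10.6,  12.6]))]
```

View pics/ct.png

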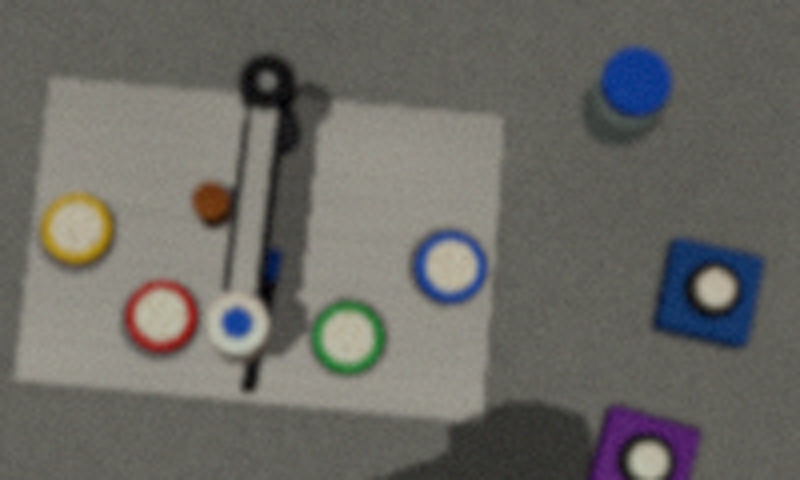

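View pics/cs.png

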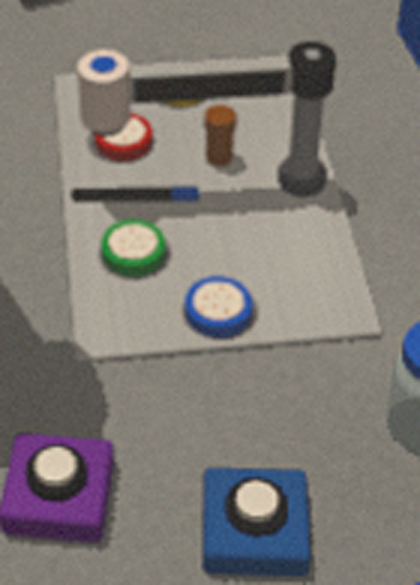

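```bash
python3 - <<'E'
from h import *
for nm,uv,z in(('red',(274.9,198.6),22),('yellow',(253.7,176.8),22),('green',(321.6,204),22),('blue',(347.2,186.4),22),('post',(301.8,140.2),167),('head',(293.9,200.2),167),('btn',(413.4,191.5),46)):print(nm,plane('top',uv,z))
for nm,uv,z in(('green',(324,236.9),22),('blue',(352.4,256.7),22),('post',(384,173.5),167),('head',(313.9,175.9),167),('btn',(365.1,320.9),46)):print('side',nm,plane('side',uv,z))
print(tri((293.9,200.2),(313.9,175.9)),tri((413.4,191.5),(365.1,320.9)))
P=np.array([plane('top',u,22)[:2] for u in((274.9,198.6),(253.7,176.8),(321.6,204),(347.2,186.4))])
from scipy.optimize import least_squares
r=least_squares(lambda c:np.linalg.norm(P-c,axis=1)-190,[395,-50]);print(r.x,r.fun)
E
```

```text
red [491.1  61.4  22. ]
yellow [566.8 133.9  22. ]
green [471.2 -95.6  22. ]
blue [ 530.2 -182.8   22. ]
post [649.9 -34.8 167. ]
head [463.7 -10.1 167. ]
btn [ 506.5 -400.3   46. ]
side green [467.7 -99.4  22. ]
side blue [ 526.9 -186.8   22. ]
side post [647.7 -38.9 167. ]
side head [460.4  -8.7 167. ]
side btn [ 503.6 -401.1   46. ]
(array([461.8, -10.1, 168.3]), np.float64(3.3)) (array([ 505.2, -400.4,   45.1]), np.float64(2.8))
[365.47711806  -2.48010386] [-49.06818622  53.16750507 -49.11478849  54.2312281 ]
```

Measured positions, in mm:

| Item | Position | Check |
|---|---|---|
| Post | (650, -35) | – |
| Head | (463, -10) | 188 from the post |
| Red dish | (491, 61) | 186 from the post |
| Button | (505, -400) | height 45 from two views |

All of these fit the description. The arm has to turn about 23.6° clockwise, so I push towards +y on its -y flank. First I shut the fingers and move above the start point at about (535, -85).

Emit:
{"name": "drive_tool", "arguments": {
  "rows": [
    [[0.5,0.5,0,0,0,-0.1],[1,1,0,0,0,-0.2],[1,1,0,0,0,-0.26],[1,1,0,0,0,-0.26]]
  ],
  "fingers": -1
}}

```text
time_s: 0.6
eef_pos: [243.5, -404.5, 404.2]
ee_rot: [-0.001, 0.998, -0.065, 0.0]
force: [-0.0, -1.1, -0.2]
grip_width: 0.143
```

Emit:
{"name": "drive_tool", "arguments": {
  "rows": [
    [[0.5,0.5,0,0,0,-0.1],[1,1,0,0,0,-0.2],[1,1,0,0,0,-0.26],[1,1,0,0,0,-0.26]]
  ]
}}

```text
time_s: 1.1
eef_pos: [343.8, -304.6, 404.0]
ee_rot: [-0.001, 0.964, -0.264, 0.0]
force: [-0.0, -0.0, 0.1]
grip_width: 0.0
```

Emit:
{"name": "drive_tool", "arguments": {
  "rows": [
    [[0.5,0.5,0,0,0,0],[1,1,0,0,0,0],[1,1,0,0,0,0]]
  ]
}}

```text
time_s: 1.48
eef_pos: [444.8, -204.2, 403.8]
ee_rot: [-0.001, 0.965, -0.262, -0.0]
force: [-0.7, -0.5, 0.5]
grip_width: 0.004
```

Emit:
{"name": "drive_tool", "arguments": {
  "rows": [
    [[0.5,0.5,0,0,0,0],[0.9,1,0,0,0,0],[0.9,1,0,0,0,0],[0.9,1,0,0,0,0]]
  ]
}}

```text
time_s: 1.98
eef_pos: [534.6, -105.6, 403.4]
ee_rot: [-0.0, 0.965, -0.262, -0.0]
force: [0.9, 0.6, 0.2]
grip_width: 0.003
```

Emit:
{"name": "drive_tool", "arguments": {
  "rows": [
    [[0,0,-0.5,0,0,0],[0,0.1,-0.97,0,0,0],[0,0.1,-0.97,0,0,0],[0,0.1,-0.97,0,0,0]]
  ]
}}

```text
time_s: 2.48
eef_pos: [534.7, -97.1, 308.5]
ee_rot: [-0.0, 0.965, -0.262, 0.001]
force: [-0.6, -0.4, -0.1]
grip_width: 0.001
```

```bash
python3 - <<'E'
from h import *
for n in("top","side"):
    im=viewer.capture(n); cv2.imwrite(f"pics/{n}1.png",im[:,:,::-1])
s=ctrl.sense();print(s['eef_pos'],s['force'],s['time_s'])
E
```

```text
[534.78550164 -96.54784171 308.61026468] [ 0.50360505 -0.44617978 -0.05776757] 2.575
```

View pics/top1.png

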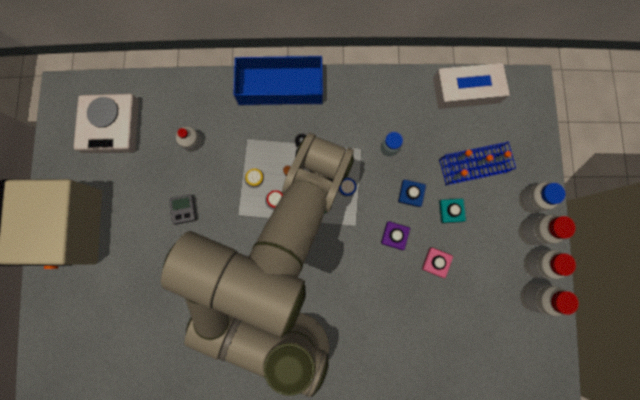

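View pics/side1.png

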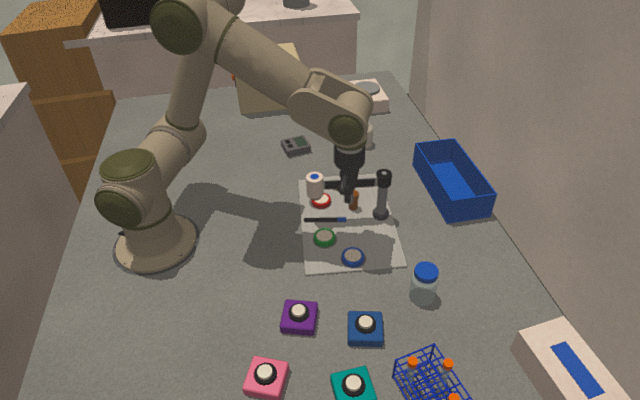

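The top view now has the arm hiding the head. In the side view the fingertip is beside the arm bar at about (347,203), with the head clear at (315,180). I push slowly and stop about 9 mm short of the computed end point.

Emit:
{"name": "drive_tool", "arguments": {
  "rows": [
    [[0,0.25,-0.02,0,0,0],[0.01,0.4,-0.02,0,0,0],[0.02,0.5,-0.02,0,0,0],[0.03,0.57,-0.02,0,0,0],[0.03,0.63,-0.02,0,0,0],[0.04,0.69,-0.02,0,0,0],[0.05,0.75,-0.02,0,0,0],[0.05,0.8,-0.02,0,0,0],[0.05,0.84,-0.02,0,0,0],[0.05,0.84,-0.02,0,0,0]]
  ]
}}

```text
time_s: 3.82
eef_pos: [539.7, -12.1, 306.4]
ee_rot: [-0.0, 0.965, -0.262, 0.001]
force: [-1.1, 0.3, -0.4]
grip_width: -0.001
```

```bash
cat > look.py <<'E'
import sys
from h import *
im=viewer.capture('side'); cv2.imwrite(f"pics/{sys.argv[1]}.png",cv2.resize(im[150:290,280:420,::-1],None,fx=4,fy=4,interpolation=cv2.INTER_CUBIC))
for b in blobs(im,'blue',(295,160,345,215),amin=12):
    if b[4] is not None: print(b[:4],b[4][:2],'plane167',plane('side',b[4][:2],167))
s=ctrl.sense();print(s['eef_pos'],s['force'],s['time_s'])
E
python3 look.py s2
```

```text
(313, 161, 8, 4) [316.5 162.5] plane167 [478.2  50.6 167. ]
[539.6828048  -12.30861619 306.42576495] [-0.25889442 -0.51686526  0.31580958] 3.875
```

View pics/s2.png

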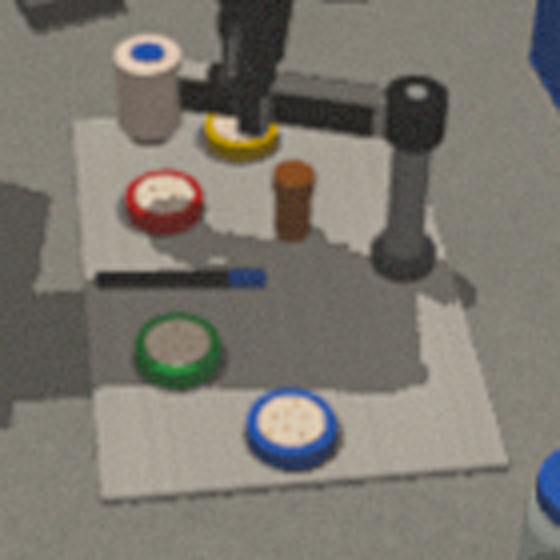

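```bash
cat >> look.py <<'E'
for b in blobs(im,'red',(300,180,345,215),amin=60): print('red',b,plane('side',b[4][:2],22))
for b in blobs(im,'blue',(295,150,345,215),amin=12):
    if b[4] is not None: print(b[:4],b[4][:2],'plane167',plane('side',b[4][:2],167))
E
python3 look.py s3
```

```text
(313, 161, 8, 4) [316.5 162.5] plane167 [478.2  50.6 167. ]
[539.70552154 -12.38847459 306.4546211 ] [0.08982958 0.95446397 0.45086871] 3.925
red (311, 192, 20, 17, array([320.7, 200. ,  15.9,  19.3])) [487.6  56.5  22. ]
(313, 161, 8, 4) [316.5 162.5] plane167 [478.2  50.6 167. ]
```

The head is now at bearing about 152.8° from the post and the red dish at 149.0°. That leaves about 7.5 mm of push at the finger, which agrees with the plan.

Emit:
{"name": "drive_tool", "arguments": {
  "rows": [
    [[0,0.03,0,0,0,0],[0.01,0.06,0,0,0,0],[0.01,0.09,0,0,0,0],[0.01,0.09,0,0,0,0],[0.01,0.09,0,0,0,0]]
  ]
}}

```text
time_s: 4.55
eef_pos: [540.6, -3.2, 306.4]
ee_rot: [-0.0, 0.965, -0.262, 0.001]
force: [-1.1, 0.6, 0.5]
grip_width: -0.003
```

```bash
python3 look.py s4
```

```text
(315, 160, 7, 2) [317.8 160.5] plane167 [483.5  59.3 167. ]
[540.64641922  -3.28059344 306.40107868] [ 0.13231982  0.1906816  -0.06116234] 4.6
red (311, 192, 20, 17, array([320.6, 200. ,  15.8,  19.4])) [487.3  56.5  22. ]
(315, 158, 7, 4) [317.7 159.6] plane167 [484.   63.6 167. ]
```

The head is at bearing 148.6° against 149.0° for the dish. I back off away from the flank, rise, and then check with the top camera from out of the way.

Emit:
{"name": "drive_tool", "arguments": {
  "rows": [
    [[-0.1,-0.2,0,0,0,0],[-0.25,-0.5,0,0,0,0],[-0.3,-0.7,0.3,0,0,0],[-0.3,-1,0.8,0,0,0],[-0.3,-1,0.8,0,0,0]]
  ]
}}

```text
time_s: 5.22
eef_pos: [510.8, -104.8, 389.7]
ee_rot: [0.0, 0.965, -0.263, 0.004]
force: [0.5, 0.3, -1.3]
grip_width: 0.001
```

Emit:
{"name": "drive_tool", "arguments": {
  "rows": [
    [[0,-0.5,0,0,0,0],[0,-1,0,0,0,0],[0,-1,0,0,0,0]]
  ]
}}

```text
time_s: 5.6
eef_pos: [510.5, -207.0, 388.4]
ee_rot: [-0.0, 0.964, -0.265, 0.004]
force: [-0.3, 0.3, -0.0]
grip_width: -0.006
```

Emit:
{"name": "drive_tool", "arguments": {
  "rows": [
    [[0,-0.5,0,0,0,0],[0,-1,0,0,0,0],[0,-1,0,0,0,0]]
  ]
}}

```text
time_s: 5.98
eef_pos: [510.3, -308.7, 387.0]
ee_rot: [-0.0, 0.964, -0.266, 0.003]
force: [-0.8, 0.8, -1.1]
grip_width: -0.001
```

Emit:
{"name": "drive_tool", "arguments": {
  "rows": [
    [[0,-0.5,0,0,0,0],[0,-0.95,0,0,0,0],[0,-0.95,0,0,0,0],[0,-0.95,0,0,0,0]]
  ]
}}

```text
time_s: 6.48
eef_pos: [510.9, -402.1, 386.6]
ee_rot: [-0.001, 0.964, -0.265, 0.002]
force: [0.5, 0.3, -0.0]
grip_width: 0.003
```

```bash
python3 look.py s5; python3 - <<'E'
from h import *
im=viewer.capture('top'); cv2.imwrite("pics/t5.png",im[:,:,::-1])
R=(235,125,365,228)
for k in('red','blue','yellow','green'):print(k,blobs(im,k,R))
for b in blobs(im,'blue',(260,185,300,215)): print(plane('top',b[4][:2],167))
print(ctrl.sense()['eef_pos'])
E
```

```text
[ 510.9480244  -401.91178462  386.93457957] [-0.21994132  0.24793392 -0.29715534] 6.525
red (311, 192, 20, 17, array([320.6, 200. ,  15.5,  19.4])) [487.3  56.5  22. ]
red [(267, 202, 5, 5, array([269.1, 203.7,   3.4,   4.7])), (279, 191, 5, 6, array([281. , 193.9,   2.6,   6. ]))]
blue [(267, 190, 7, 7, array([270.1, 192.8,   6.2,   6.3])), (301, 183, 4, 8, array([302.6, 186.6,   3. ,   7.8])), (339, 178, 18, 18, array([347.1, 186.4,  16.9,  17.3]))]
yellow [(245, 168, 19, 18, array([253.7, 176.7,  17.3,  18. ]))]
green [(313, 196, 18, 18, array([321.5, 204. ,  15.8,  16.3]))]
[487.   61.7 167. ]
[ 510.91838399 -401.97799767  387.13900347]
```

View pics/t5.png

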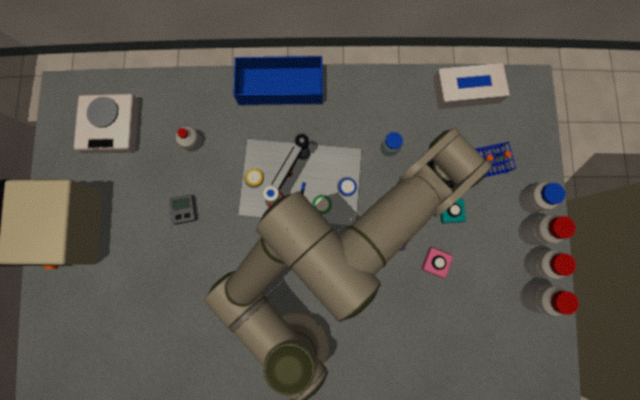

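The top view gives the head at (487.0, 61.7) and the red dish at (491.1, 61.4), 4 mm apart, and the other dishes haven't moved. Next I go down over the blue shutter box.

Emit:
{"name": "drive_tool", "arguments": {
  "rows": [
    [[-0.05,0.02,-0.5,0,0,0],[-0.05,0.02,-1,0,0,0],[-0.05,0.02,-1,0,0,0]]
  ]
}}

```text
time_s: 6.95
eef_pos: [505.9, -398.5, 284.4]
ee_rot: [-0.003, 0.964, -0.264, -0.0]
force: [0.4, -0.2, 1.3]
grip_width: 0.004
```

Emit:
{"name": "drive_tool", "arguments": {
  "rows": [
    [[0,0,-0.3,0,0,0],[0,0,-0.55,0,0,0],[0,0,-0.55,0,0,0],[0,0,-0.55,0,0,0]]
  ]
}}

```text
time_s: 7.45
eef_pos: [506.4, -398.7, 232.1]
ee_rot: [-0.002, 0.964, -0.264, 0.001]
force: [-0.1, 0.1, -0.3]
grip_width: -0.002
```

```bash
python3 - <<'E'
from h import *
im=viewer.capture('side'); cv2.imwrite("pics/s6.png",cv2.resize(im[220:380,280:450,::-1],None,fx=3.5,fy=3.5))
s=ctrl.sense();print(s['eef_pos'],s['force'],proj('side',[505.5,-400,46]))
E
```

```text
[ 506.37854103 -398.7009549   231.89839077] [-0.39358057 -1.3236419   0.70803532] [365.8216967  320.34950885]
```

View pics/s6.png

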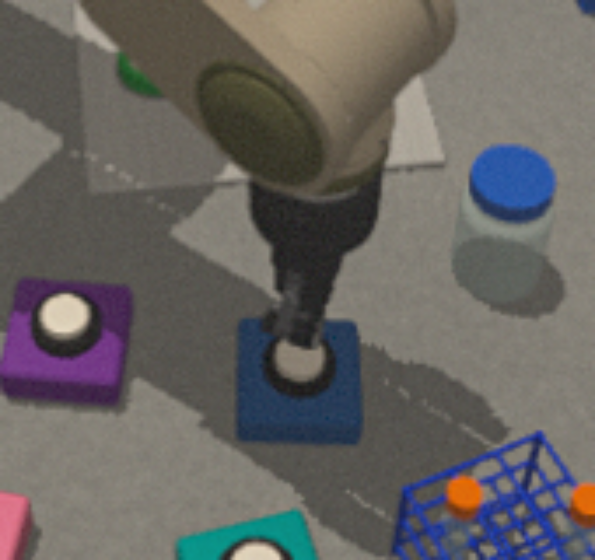

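The side view shows the fingertip right above the white button of the blue box, at crop pixel (300,350). Next I press down in small steps.

Emit:
{"name": "drive_tool", "arguments": {
  "rows": [
    [[-0.01,-0.01,-0.06,0,0,0],[-0.01,-0.01,-0.11,0,0,0],[-0.01,-0.01,-0.14,0,0,0],[-0.01,-0.01,-0.16,0,0,0],[-0.01,-0.01,-0.16,0,0,0],[-0.01,-0.01,-0.16,0,0,0]]
  ]
}}

```text
time_s: 8.25
eef_pos: [505.3, -399.8, 216.0]
ee_rot: [-0.002, 0.964, -0.264, 0.001]
force: [-1.4, 0.4, 2.7]
grip_width: 0.003
```

Emit:
{"name": "drive_tool", "arguments": {
  "rows": [
    [[0,0,-0.01,0,0,0],[0,0,-0.022,0,0,0],[0,0,-0.022,0,0,0],[0,0,-0.022,0,0,0]]
  ]
}}

```text
time_s: 8.75
eef_pos: [505.3, -399.7, 214.0]
ee_rot: [-0.002, 0.964, -0.264, 0.001]
force: [-1.7, 0.4, 3.5]
grip_width: -0.002
```

Emit:
{"name": "drive_tool", "arguments": {
  "rows": [
    [[0,0,-0.01,0,0,0],[0,0,-0.015,0,0,0],[0,0,-0.015,0,0,0],[0,0,-0.015,0,0,0]]
  ]
}}

```text
time_s: 9.25
eef_pos: [505.3, -399.7, 213.3]
ee_rot: [-0.001, 0.964, -0.264, 0.002]
force: [-4.4, 3.6, 10.3]
grip_width: -0.0
```

The force jumped to 10 N and the tool stopped short of its target, so the button is at its lower stop. Now I lift off.

Emit:
{"name": "drive_tool", "arguments": {
  "rows": [
    [[0,0,0.05,0,0,0],[0,0,0.3,0,0,0],[0,0,0.8,0,0,0],[0,0,1,0,0,0],[0,0,1,0,0,0]]
  ]
}}

```text
time_s: 9.88
eef_pos: [505.5, -399.7, 314.4]
ee_rot: [-0.001, 0.964, -0.264, 0.003]
force: [-0.5, -0.4, -0.7]
grip_width: 0.003
```

Emit:
{"name": "drive_tool", "arguments": {
  "rows": [
    [[-0.4,0,0.3,0,0,0],[-0.8,0,0.6,0,0,0],[-1,0,0.6,0,0,0],[-1,0,0.6,0,0,0]]
  ]
}}

```text
time_s: 10.38
eef_pos: [404.7, -399.9, 373.3]
ee_rot: [-0.001, 0.964, -0.265, 0.002]
force: [-0.3, 0.1, 0.3]
grip_width: 0.0
```

```bash
python3 look.py s8; python3 - <<'E'
from h import *
im=viewer.capture('top'); cv2.imwrite("pics/t8.png",im[:,:,::-1])
R=(235,125,365,228)
for k in('red','blue','yellow','green'):print(k,blobs(im,k,R))
for b in blobs(im,'blue',(260,185,300,215)): print(plane('top',b[4][:2],167))
s=viewer.capture('side'); cv2.imwrite("pics/s8full.png",s[:,:,::-1])
w=blobs(s,'white',(345,305,388,340));print(w,[plane('side',b[4][:2],46) for b in w if b[4] is not None]);print(ctrl.sense()['eef_pos'],ctrl.sense()['force'])
E
```

```text
[ 405.50354673 -399.83036651  373.21482582] [ 0.08374855 -0.27388082  0.28314064] 10.425
red [(267, 191, 18, 17, array([274.8, 198.4,  16.4,  16.9]))]
blue [(267, 190, 7, 7, array([270.1, 192.8,   6.2,   6.3])), (301, 183, 4, 8, array([302.6, 186.6,   3. ,   7.8])), (339, 178, 18, 18, array([347.1, 186.4,  16.9,  17.2]))]
yellow [(245, 168, 19, 19, array([253.7, 176.9,  17.5,  18. ]))]
green [(313, 196, 18, 18, array([321.5, 204. ,  16.7,  17.1]))]
[487.   61.7 167. ]
[(359, 315, 13, 12, array([365.8, 320.2,   8.7,  12.7]))] [array([ 505.6, -399.6,   46. ])]
[ 406.16319322 -399.71305991  373.28648991] [0.75278124 0.12477241 0.48661707]
```

View pics/s8full.png

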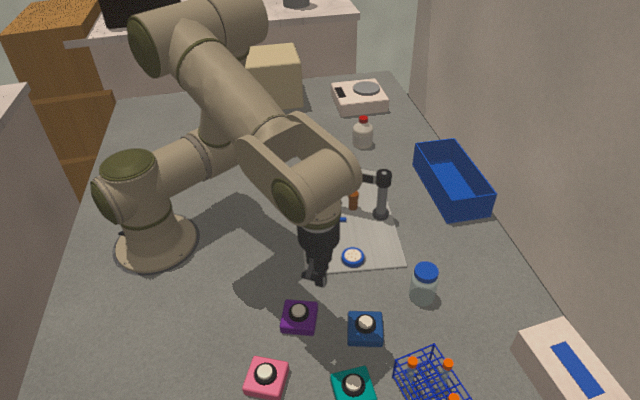

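The button mask is in the same place and the same size as at the start (359–371, 315–326), so it is up again. The dishes and the camera head haven't moved, and the robot touches nothing.

```bash
python3 -c "
from rig import ctrl
print(ctrl.finish_job())"
```

```text
the job is handed in; nothing more can be done
None
```

The camera head is over the red-rimmed dish, the picture was taken on the blue shutter box, and the job is handed in; it gave no verdict. I pushed the arm's -y flank with the shut fingertips by about 24°. I backed off, pressed the white button down to its stop and lifted clear.

- **Camera position:** in the last top picture the head's axis is about 4 mm from the centre of the red dish (limit 14 mm). The head did not move between the push and the hand-in.
- **Shutter:** the force rose to about 3.5 N and then jumped to 10 N at the lower stop. I took that as fully pressed, since the travel itself can't be read. In the last side picture the button looks the same as at the start, so it is up again.
- **Dishes:** the yellow, green and blue dishes are within 0.2 pixel of where they started. The red dish is partly covered by the head in the top view; the side view, taken before the press, shows it unmoved.
- **Bottles, vial and marker:** I did not measure these; they looked undisturbed in the pictures.
- **Disagreement:** the side camera's readings are off from the top camera's by 3–6 mm, more than the stated calibration of about 2 mm. I averaged the two for the push and checked the result with the top view.

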